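# Pack two pill refills down the bedside dispenser tube

### The job

Refill the bedside pill dispenser: drop the loose refill upright into the mouth of its clear tube, on top of the one already stuck part-way down, then take the wooden push rod from its stand and ram both down until the lower one is fully home on the tube's floor, finishing with a firm push of at least 12 N held for a moment, but never more than 25 N or the refills crack. Put the rod back upright in its stand, and do not disturb the other things on the nightstand.

Things in the scene. Friction and masses are not known exactly. Their poses are not given: they have to be found in the camera images.
- mouth (a point): Centre of the mouth of the pill dispenser, a fixed upright clear plastic tube (33 mm outside, 27 mm bore) on a grey round foot 90 mm across and 12 mm thick. This point is 122 mm above the table, level with the rim; the top 6 mm flare like a funnel to about 36 mm bore, 43 mm outside. The tube's floor is adjustable and set differently each time, 12 to 22 mm above the table: its height is not given. It is rubber-faced and gives about 1 mm per 10 N. z up.
- refill_in_center (a point): Centre of the refill already in the tube: a hard white plastic cylinder 24 mm across and 26 mm high, standing upright, its lower edge about 45 to 50 mm above the table, caught on the sloping tops of two sprung steel strips (22 to 55 mm above the table) that grip refills from both sides: pushing past them takes about 3 to 9 N, as friction varies. z is its axis.
- refill_center (a point): Centre of the loose refill, the same white cylinder 24 mm across and 26 mm high (13 mm from this point to either end), 20 g, standing upright on the table. z is its axis.
- rod_handle (a point): Centre of the wooden push rod's handle, a square bar 24 x 24 mm and 45 mm long at the rod's upper end; its flat sides face the rod's x and y. z points up along the rod, from foot to handle. 60 g.
- rod_foot (a point): Centre of the flat lower end of the push rod, 122.5 mm below the handle's centre. The shaft between foot and handle is round, 18 mm across and 100 mm long. It begins on the floor of the stand's hole.
- stand_floor (a point): Centre of the bottom of the hole in the rod's stand, a fixed dark wooden block 70 x 70 mm and 45 mm high. The hole is round, 23 mm across and 40 mm deep, its mouth chamfered by 3 mm; this point is 5 mm above the table. x and y run along the block's sides.
- pill_case: Bystander: slim grey travel pill case 90 x 60 x 16 mm with a steel clip; origin under its centre.
- tumbler: Bystander: empty stainless steel tumbler, 72 mm across the rim, 110 mm high; origin under its centre.
- glasses_case: Bystander: red plastic glasses case 160 x 60 x 42 mm, long along its x; origin under its centre.
- ashtray: Bystander: white ceramic ashtray with coins, 110 mm across, 28 mm high; origin under its centre.
- hair_brush: Bystander: wooden hair brush about 200 mm long along its x, 52 mm wide, 32 mm high; origin at its middle, on the table.
- alarm_clock: Bystander: black alarm clock 50 x 100 x 74 mm; origin under its centre.

How it is judged:
On the way, in this order (a step that is already met when the one before it is completed fails the run):
1. the loose refill is let go upright in the tube, on top of the first one, before any ramming (horizontal distance between refill_center and mouth below 0.006 m and z of refill_center in the frame of mouth below -0.002 m and angle between refill_center's own z axis and vertical below 0.25 rad and contact force between the fingers and refill below 0.1 N), for 0.2 s.
2. both refills are at the bottom and the rod presses on the upper one with at least 12 N, more than the strips can resist, so that they stand on the floor (z of refill_in_center in the frame of mouth below -0.0855 m and distance between refill_center and refill_in_center below 0.0275 m and z of refill_center in the frame of mouth below -0.0595 m and horizontal distance between each of refill_in_center, refill_center and mouth below 0.004 m and contact force between rod and refill above 12 N), for 0.2 s.
At the end, for the whole second after the job is handed in: Both refills stay at the bottom of the tube (centres over 85.5 and 59.5 mm below the mouth, within 27.5 mm of each other and 4 mm of the axis); the rod stands in its stand (foot within 4 mm of the floor, 6 mm of the centre, 0.15 rad of upright), all at rest (z of refill_in_center in the frame of mouth below -0.0855 m and distance between refill_center and refill_in_center below 0.0275 m and z of refill_center in the frame of mouth below -0.0595 m and horizontal distance between each of refill_in_center, refill_center and mouth below 0.004 m and horizontal distance between rod_foot and stand_floor below 0.006 m and z of rod_foot in the frame of stand_floor below 0.004 m and angle between rod_handle's own z axis and vertical below 0.15 rad and linear speed of each of rod, refill below 0.02 m/s); the robot touches nothing.
It fails at once if the rod pushes on the refill with more than 25 N (contact force between rod and refill above 25 N).
It fails at once if a bystander is moved more than 30 mm (distance of any of pill_case, tumbler, glasses_case, ashtray, hair_brush, alarm_clock from where it was at the start of the episode above 0.03 m).
It also fails if it takes over 67 s, if anything falls off the work surface, if the arm or the gripper's body presses on something with over 40 N, if the wrist force passes 120 N, or if a joint passes its speed limit or range.

### The arm

A 6-joint arm with a two-finger parallel gripper is mounted at the origin on the work surface. World frame = base frame: x ahead of the robot, y to its left, z up, the work surface at z = 0. Lengths are in m, angles in rad, forces in N, time in s.
With the tool pointing down it reaches from about 0.225 to 0.875 m from the base axis. Payload 3.4 kg.
Tool frame: the origin (TCP) lies on the centre line of the jaws, within the pads' length; the fingertips stand 17 mm ahead of it and the grasp point (between the pads) lies 2 mm behind it (nose_length is the distance from the TCP to the fingertips, in m); z points along the fingers, y is the line along which they close (so a half turn about z gives the same grasp; the last joint's range is limited). The gripper opens to 85 mm and grips with 20 to 120 N. Pads are 22 mm wide; open, the fingers measure 114 mm over their backs; the gripper's body (76 mm by 85 mm) begins 54 mm behind the grasp point. The pads swing forward as they close: fully open they stand 13 mm farther back than shut.
Start: joints at [-1.407, 0.276, 1.505, -0, 1.361, -0.121], TCP at [0.162, -0.552, 0.248] pointing down, gripper open.
Joint ranges: [-2.89, 2.89], [-0.75, 2.08], [0.22, 2.7], [-1.18, 4.32], [0.11, 2.71], [-2.7, 2.7]. Speed limits (rad/s): [2.57, 2.57, 3.14, 3.14, 3.14, 3.14].

### API

Orientations are given as a unit quaternion [w, x, y, z].
In Python, from rig import get_state, get_image, sign_off, find_in, place_of, nose_length gives the robot as it stands.
- The arm moves only by the tool apply_moves, never from a script. Its argument "deltas" is one flat list of numbers, 5 for each row, row after row: the finger opening in mm, from 0 to 85.4, then the shift along the tool's x, y, z in mm, then the turn about the tool's z in degrees. A call has 1 to 12 rows; each row is the pose to reach, as a shift and turn from the pose commanded when the call began, along the tool's axes at that moment; what a row does not reach only later rows make up. A row lasts 1/12 s, in which the tool goes at most 41.7 mm and 7.16 degrees, less where a joint would pass 70% of its speed; a pose out of reach is approached as far as the arm can. A call with a gripper value outside its range is refused whole. The fingers move at their own pace and stop on an object; "squeeze" is the grip in N (left out, the last holds). Time passes only in rows, so rows that repeat a pose let the fingers close. It gives the time, the measured TCP pose, the force, the opening and the grip force at its end, in the units of the state.
- get_state(): the state, without advancing time (a new reading comes with each control period).
- get_image(name): name is "scene" or "top" or "wrist"; returns a dict with "frame" (480x640x3 uint8, red, green, blue), "K" (3x3 intrinsics, pixels), "position" and "orientation" of the camera in the world. Camera axes: x right, y down, z forward; pixel columns grow to the right and rows downward; lengths in m; the calibration is good to about 2 mm. A picture is of the moment at which its call begins. There is no depth.
- sign_off(): hands the job in; it is judged then, once.
Trained networks look in a picture, given as the dict that the camera call returned (one of the last four; its "shot" number tells which), for a name from the list of things; names that differ only in an ending like _2 or _b are one class to them, and where a whole thing is asked for, a point or a joint stands for the part that bears it (a point fixed in the world has none). Each returns a list of dicts, best first, with "score" (0 to 1); they miss things now and then, are a little off and sometimes report something else, mostly with a low value. They report only what shows in the picture. A call takes as long as a camera call.
- find_in(query, picture): "point" ([column, row] in pixels, amid what is visible of it).
- place_of(query, picture): "point" ([column, row] in pixels: a listed point, or the origin of a listed thing).
The state is a dict: "clock": time; "qpos": joint angles; "qd": joint speeds; "effort": joint torques, N m; "position": TCP position; "ee_rot": TCP orientation; "contact_force": force on the tool from outside, world axes, zero at the start; "moment": the same for the moment, N m; "width": finger opening in m; "gripper_force": force on a finger pad.
Only numpy, scipy, OpenCV 4.12 (cv2) and the standard library are available. Lean on these libraries where they do the work, as an engineer would, in place of code of your own. Each camera call takes 0.05 s, during which the arm holds its last target. There are 200 camera calls.

## Working session

There is one attempt and no reset: what is moved stays moved. The work goes in short steps, Python scripts to look and compute and a tool call to move; the robot and the scene stay as the last step left them, time stands still between calls to the robot, and variables do not carry over. Pictures are saved under pics/ and viewed, at most 10 in all, crops included, and the job is handed in when it is done.

Besides the shell and the picture viewer there is one more tool, called after ">>>" in YAML: its name, and indented under it one key for each argument. apply_moves: Moves the arm, as the interface text tells. Its arguments: {"type":"object","properties":{"deltas":{"type":"array"},"squeeze":{"type":"number"}},"required":["deltas"]}

```bash
mkdir -p pics; ls
cat > h.py <<'E'
import numpy as np, cv2
from scipy.spatial.transform import Rotation as R
from rig import *
np.set_printoptions(precision=4,suppress=True)
def rot(q): return R.from_quat([q[1],q[2],q[3],q[0]]).as_matrix()
def ray(p,uv):
    d=np.linalg.inv(p["K"])@[uv[0],uv[1],1]; d=rot(p["orientation"])@d
    return np.array(p["position"]),d/np.linalg.norm(d)
def tri(obs):
    A=np.zeros((3,3));b=np.zeros(3)
    for o,d in obs:
        M=np.eye(3)-np.outer(d,d);A+=M;b+=M@o
    x=np.linalg.solve(A,b)
    return x,[np.linalg.norm((np.eye(3)-np.outer(d,d))@(x-o)) for o,d in obs]
def atz(p,uv,z):
    o,d=ray(p,uv); return o+d*(z-o[2])/d[2]
def proj(p,X):
    c=rot(p["orientation"]).T@(np.array(X)-p["position"]); c=p["K"]@c; return c[:2]/c[2]
E
python3 - <<'E'
from h import *
s=get_state(); print(s["position"],s["ee_rot"],s["contact_force"],s["width"],nose_length)
P={n:get_image(n) for n in("scene","top","wrist")}
for n,p in P.items():
    cv2.imwrite(f"pics/{n}0.png",p["frame"][...,::-1]); print(n,p["position"],rot(p["orientation"])[:,2],p["K"][0])
cv2.imwrite("pics/both0.png",cv2.resize(np.hstack([P["scene"]["frame"],P["top"]["frame"]]),(800,300))[...,::-1])
for q in["mouth","refill_in_center","refill_center","rod_handle","rod_foot","stand_floor","pill_case","tumbler","glasses_case","ashtray","hair_brush","alarm_clock"]:
    ob=[]
    for n,p in P.items():
        r=place_of(q,p)[:2]
        print(q,n,[(np.round(x["point"],1).tolist(),round(x["score"],2)) for x in r])
        if r and r[0]["score"]>.4 and n!="wrist": ob.append(ray(p,r[0]["point"]))
    if len(ob)>1: print("   ",*tri(ob))
E
```

```text
pics
[ 0.1615 -0.5513  0.2474] [-0.0009  0.9899  0.1419 -0.    ] [0.0482 0.9115 0.4967] 0.08550417442762166 0.017
scene [1.2318 0.2433 1.0581] [-0.5709 -0.1758 -0.802 ] [574.9812   0.     324.6953]
top [0.4967 0.04   0.9636] [ 0.1085  0.0135 -0.994 ] [491.6872   0.     322.1448]
wrist [ 0.2359 -0.5306  0.3724] [-0.2951 -0.0836 -0.9518] [361.4189   0.     324.3482]
mouth scene [([315.0, 248.3], 0.65)]
mouth top [([335.6, 230.5], 0.89), ([501.8, 252.7], 0.45)]
mouth wrist []
    [0.5916 0.0272 0.1305] [np.float64(0.0010718020480308913), np.float64(0.001071802048030864)]
refill_in_center scene []
refill_in_center top [([336.3, 151.7], 0.62), ([340.7, 234.0], 0.6)]
refill_in_center wrist []
refill_center scene [([304.5, 208.0], 0.72), ([188.1, 229.8], 0.62)]
refill_center top [([501.5, 253.6], 0.46), ([162.9, 211.2], 0.34)]
refill_center wrist []
    [ 0.5443 -0.1063  0.2297] [np.float64(0.10364775495758849), np.float64(0.1036477549575886)]
rod_handle scene [([444.9, 268.4], 0.94)]
rod_handle top [([187.3, 249.2], 0.72), ([281.9, 349.0], 0.32)]
rod_handle wrist []
    [0.5644 0.2811 0.13
[... 938 characters left out ...]
.float64(0.00011153354452899324)]
ashtray scene [([390.5, 218.8], 0.77)]
ashtray top [([281.1, 349.1], 0.74), ([204.3, 255.0], 0.68)]
ashtray wrist []
    [0.3803 0.1378 0.0179] [np.float64(0.002816888382725991), np.float64(0.002816888382725942)]
hair_brush scene [([306.7, 206.6], 0.85), ([466.8, 347.3], 0.28)]
hair_brush top [([385.4, 340.9], 0.79), ([337.6, 231.3], 0.42)]
hair_brush wrist []
    [ 0.3902 -0.0631 -0.0002] [np.float64(0.0009049671914496324), np.float64(0.0009049671914495457)]
alarm_clock scene [([465.2, 347.0], 0.63)]
alarm_clock top [([163.5, 213.2], 0.67)]
alarm_clock wrist []
    [0.6476 0.3628 0.0101] [np.float64(0.0017368903357656963), np.float64(0.0017368903357658665)]
```

View pics/scene0.png

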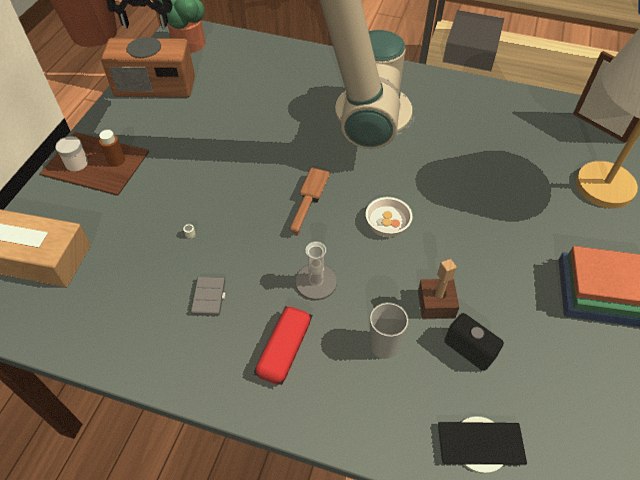

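View pics/top0.png

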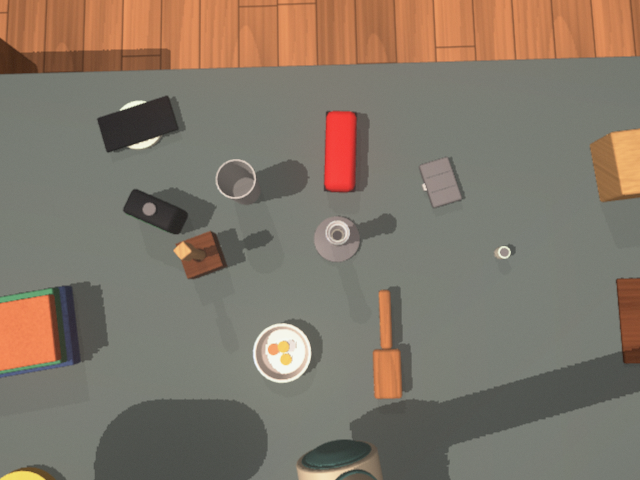

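The scene shows the loose refill at about (188,231) in scene and (504,253) in top. The tube mouth is at (316,248) and (337,232), and the rod in its stand at (445,270) and (187,250). Both networks agree with this, except for the refill's ranking in each view.

```bash
cat >> h.py <<'E'
def totool(X,s=None):
    s=s or get_state(); return rot(s["ee_rot"]).T@(np.array(X)-s["position"])*1000
E
python3 - <<'E'
from h import *
S=get_image("scene");T=get_image("top")
print(tri([ray(S,(188.1,229.8)),ray(T,(501.5,253.6))]))
print(tri([ray(S,(188.7,231)),ray(T,(503,253))]))
W=get_image("wrist");s=get_state();M=rot(s["ee_rot"]);print(M,M.T@(np.array(W["position"])-s["position"]),M.T@rot(W["orientation"]))
E
```

```text
(array([ 0.5527, -0.2921,  0.0157]), [np.float64(0.0015311513282702087), np.float64(0.0015311513282701328)])
(array([ 0.5534, -0.2935,  0.0126]), [np.float64(0.000943219087234465), np.float64(0.0009432190872344095)])
[[ 0.9597  0.281  -0.    ]
 [ 0.281  -0.9597 -0.0001]
 [-0.      0.0001 -1.    ]] [ 0.0773  0.0007 -0.1248] [[-0.0001 -0.9518 -0.3068]
 [ 1.      0.0002 -0.0011]
 [ 0.0011 -0.3068  0.9518]]
```

>>> apply_moves:
  deltas: [85,38,-11.5,8,0,85,76,-23,16,0,85,114,-34.5,24,0,85,152,-46,32,0,85,190,-57.5,40,0,85,228,-69,48,0,85,266,-80.5,56,0,85,304,-92,64,0,85,342,-103.5,72,0,85,380,-115,80,0,85,418,-126.5,88,0,85,448,-137.5,95,0]

```text
clock: 3.1
position: [0.5554, -0.2923, 0.1528]
ee_rot: [0.0, 0.99, 0.142, 0.001]
contact_force: [-0.3, -0.9, 0.5]
width: 0.0847
gripper_force: 0.0
```

Run:
```python
from h import *
W=get_image("wrist");s=get_state();print(s["position"],s["clock"],rot(s["ee_rot"])[:,0])
cv2.imwrite("pics/w1.png",W["frame"][...,::-1])
T=get_image("top")
for n,p in(("w",W),("t",T)):
  for x in place_of("refill_center",p)[:2]: print(n,x["point"],x["score"],atz(p,x["point"],.013))
print(proj(W,[.553,-.293,.013]))
```

```text
[ 0.5592 -0.2883  0.1513] 3.15 [0.9588 0.2841 0.0052]
w [325.1, 236.4] 0.66 [ 0.5528 -0.2941  0.013 ]
[323.7882 235.7719]
```

View pics/w1.png

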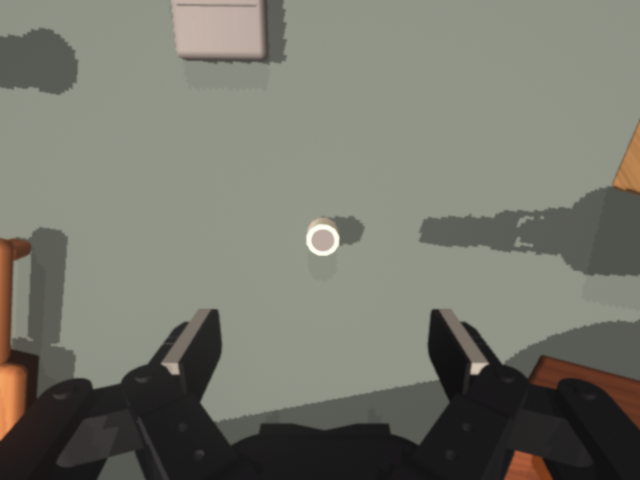

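The wrist view shows the refill at (323,237), its axis at (0.553,-0.294), which agrees with the two-view fix. I'll descend above it.

>>> apply_moves:
  deltas: [60,0,0,20,0,60,0,0,40,0,60,0,0,60,0,60,0,0,75,0,60,0,0,80,0,60,0,0,80,0]

```text
clock: 3.8
position: [0.5511, -0.2947, 0.0724]
ee_rot: [-0.001, 0.99, 0.141, -0.001]
contact_force: [-0.8, -0.7, 0.8]
width: 0.0599
gripper_force: 0.0
```

Run:
```python
from h import *
W=get_image("wrist");s=get_state();print(s["position"],s["clock"],s["width"],rot(s["ee_rot"])[:,0])
for x in place_of("refill_center",W)[:2]: print(x["point"],x["score"],atz(W,x["point"],.013),totool(atz(W,x["point"],.013)))
g=cv2.cvtColor(W["frame"],cv2.COLOR_RGB2GRAY)
cv2.imwrite("pics/w2.png",W["frame"][...,::-1])
```

```text
[ 0.552  -0.295   0.0735] 3.85 0.059787797553449935 [ 0.9601  0.2796 -0.0005]
[323.9, 268.8] 0.58 [ 0.5537 -0.2941  0.013 ] [ 1.1312 -0.8751 61.2956]
```

View pics/w2.png

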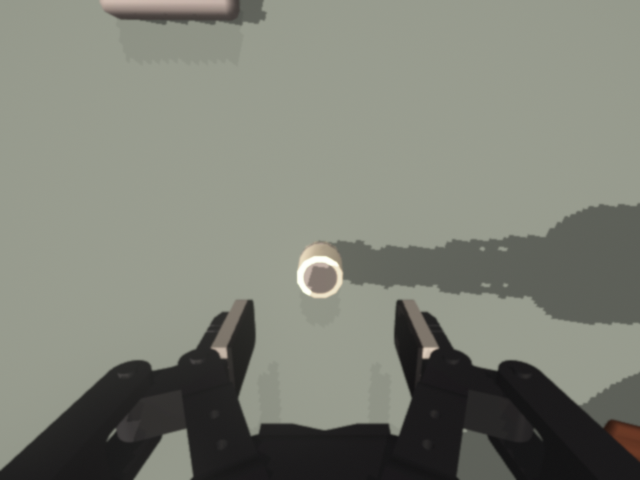

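The refill is centred between the fingers, its top ring at (320,277). I'll lower and grip its upper half.

>>> apply_moves:
  deltas: [60,0.5,0,20,0,60,0.5,0,36,0,60,0.5,0,42,0,40,0.5,0,42,0,22,0.5,0,42,0,15,0.5,0,42,0,15,0.5,0,42,0,15,0.5,0,42,0,15,0.5,0,42,0]
  squeeze: 30

```text
clock: 4.65
position: [0.5543, -0.2946, 0.0329]
ee_rot: [0.001, 0.99, 0.142, 0.001]
contact_force: [-0.8, -0.1, 6.2]
width: 0.0218
gripper_force: 29.7
```

>>> apply_moves:
  deltas: [15,0,0,-20,0,15,0,0,-50,0,15,0,0,-90,0,15,0,0,-130,0,15,0,0,-150,0,15,0,0,-160,0,15,0,0,-160,0]

```text
clock: 5.23
position: [0.5544, -0.2945, 0.194]
ee_rot: [0.002, 0.99, 0.142, 0.002]
contact_force: [-0.0, 0.7, -1.0]
width: 0.0223
gripper_force: 29.4
```

Run:
```python
from h import *
W=get_image("wrist");s=get_state();print(s["position"],s["clock"],s["width"],rot(s["ee_rot"])[:,0],s["gripper_force"],s["contact_force"])
for q in("refill_center",):
 for x in place_of(q,W)[:2]:
  X=atz(W,x["point"],s["position"][2]-.018);print(q,x["point"],x["score"],X,totool(X,s))
cv2.imwrite("pics/w3.png",W["frame"][...,::-1])
T=get_image("top");S=get_image("scene")
for q in("mouth","refill_center"):
 a=place_of(q,S)[0];b=place_of(q,T)[0];print(q,a,b,tri([ray(S,a["point"]),ray(T,b["point"])]))
print(totool([.5916,.0272,.13]))
```

```text
[ 0.5533 -0.2938  0.1916] 5.2833 0.022393994772302365 [0.9597 0.281  0.0006] 29.446260631084442 [ 0.1632  0.328  -0.4597]
refill_center [324.2, 306.0] 0.98 [ 0.5552 -0.2948  0.1736] [ 1.4837  1.4746 18.0019]
mouth {'point': [320.3, 248.4], 'score': 0.72} {'point': [336.3, 236.0], 'score': 0.7} (array([0.5821, 0.0305, 0.1196]), [np.float64(0.0034805308843354693), np.float64(0.0034805308843355066)])
refill_center {'point': [171.1, 182.0], 'score': 0.51} {'point': [340.5, 235.7], 'score': 0.47} (array([ 0.6303, -0.0783,  0.3572]), [np.float64(0.12567960314015), np.float64(0.12567960314014995)])
[ 127.4321 -296.8567   60.0947]
```

View pics/w3.png

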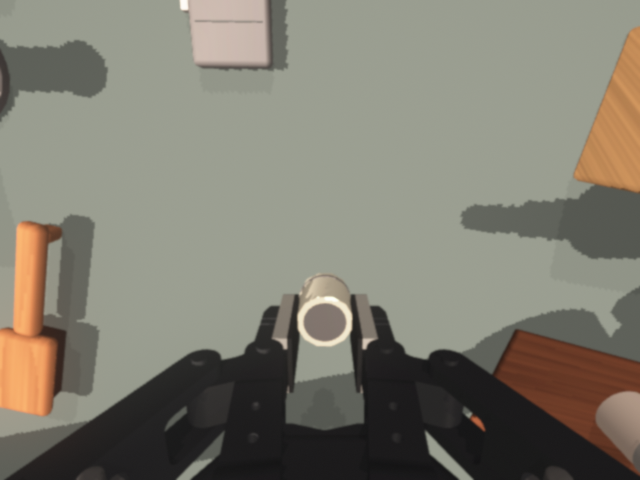

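The refill is held upright between the pads, its top ring at (325,323). I'll carry it high toward the tube and stop short so the wrist camera can see the mouth.

>>> apply_moves:
  deltas: [15,8,-35,-6,0,15,16,-70,-12,0,15,24,-105,-18,0,15,32,-140,-24,0,15,40,-175,-30,0,15,48,-210,-36,0,15,56,-245,-40,0,15,64,-275,-40,0,15,67,-292,-40,0,15,67,-297,-40,0,15,67,-297,-40,0,15,67,-297,-40,0]

```text
clock: 6.63
position: [0.5342, 0.0092, 0.231]
ee_rot: [0.001, 0.99, 0.142, -0.0]
contact_force: [-0.3, 0.6, -0.2]
width: 0.0226
gripper_force: 29.5
```

```bash
cat > look.py <<'E'
from h import *
import sys,json
# look.py tag query... : wrist rays stored for later triangulation
W=get_image("wrist");s=get_state();tag=sys.argv[1]
print(s["position"],s["clock"],s["width"],s["contact_force"])
cv2.imwrite(f"pics/{tag}.png",W["frame"][...,::-1])
try: D=json.load(open("obs.json"))
except Exception: D={}
for q in sys.argv[2:]:
    r=place_of(q,W); print(q,[(np.round(x["point"],1).tolist(),round(x["score"],2)) for x in r[:3]])
    if r and r[0]["score"]>.4:
        o,d=ray(W,r[0]["point"]); D.setdefault(q,[]).append([o.tolist(),d.tolist()])
        if len(D[q])>1: print("  tri",tri([(np.array(a),np.array(b)) for a,b in D[q]]))
        if q=="mouth": X=atz(W,r[0]["point"],.122); print("  at rim z",X,totool(X,s))
        if q=="refill_center": X=atz(W,r[0]["point"],s["position"][2]-.018); print("  refill in tool",totool(X,s))
json.dump(D,open("obs.json","w"))
E
python3 look.py m1 mouth refill_center refill_in_center
```

```text
[0.5343 0.0088 0.231 ] 6.6833 0.022202934310898977 [ 1.2491  0.4178 -0.5353]
mouth [([327.3, 162.6], 0.73), ([322.1, 154.6], 0.21)]
  at rim z [0.5878 0.0224 0.122 ] [ 55.1931   1.838  108.9538]
refill_center [([325.7, 308.3], 0.66)]
  refill in tool [ 0.782   0.7053 18.0001]
refill_in_center [([322.5, 154.7], 0.91)]
```

>>> apply_moves:
  deltas: [15,20,0,0,0,15,30,0,0,0,15,30,0,0,0,15,30,0,0,0]

```text
clock: 7.17
position: [0.5631, 0.0179, 0.2308]
ee_rot: [0.0, 0.99, 0.142, -0.001]
contact_force: [-0.4, -0.2, -0.5]
width: 0.0219
gripper_force: 29.5
```

```bash
python3 look.py m2 mouth refill_center refill_in_center
```

```text
[0.5625 0.0179 0.2309] 7.2167 0.022456325963704397 [-0.6996 -0.0512 -0.2655]
mouth [([327.3, 210.1], 0.68)]
  tri (array([0.5882, 0.0227, 0.1272]), [np.float64(8.20587782550816e-05), np.float64(8.20587782550716e-05)])
  at rim z [0.5871 0.0224 0.122 ] [ 25.0011   2.6256 108.8464]
refill_center [([325.4, 306.8], 0.78)]
  tri (array([3.218 , 0.81  , 5.4191]), [np.float64(0.006659712300149575), np.float64(0.006659712300149527)])
  refill in tool [ 2.038   1.2308 17.9965]
refill_in_center [([321.1, 193.6], 0.92), ([157.7, 10.6], 0.36)]
  tri (array([0.5878, 0.0266, 0.0717]), [np.float64(0.0007245221942698715), np.float64(0.0007245221942698498)])
```

View pics/m2.png

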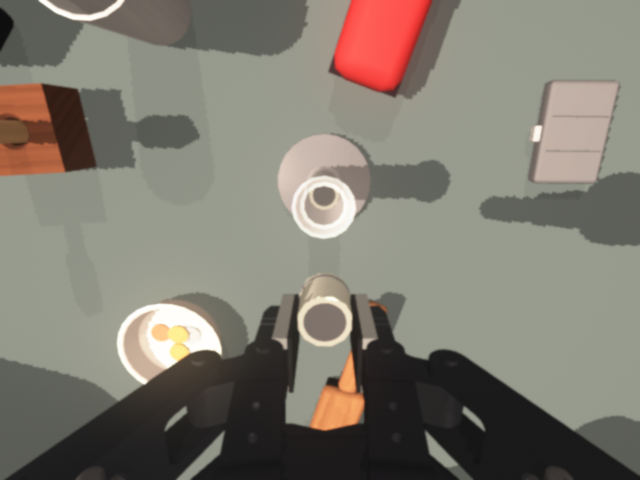

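Rim ring centred near (324,207), with the stuck refill visible inside at (323,195). The held refill's top ring is at (325,323). The network's point is about 3 px off, so I'll fit both rings directly.

```bash
cat > ring.py <<'E'
from h import *
def ring(p,uv,r,thr=None,half=45):
    g=cv2.cvtColor(p["frame"],cv2.COLOR_RGB2GRAY)
    u,v=map(int,uv); c=g[v-half:v+half,u-half:u+half]
    c=cv2.GaussianBlur(c,(0,0),1)
    H=cv2.HoughCircles(cv2.resize(c,None,fx=4,fy=4,interpolation=cv2.INTER_CUBIC),cv2.HOUGH_GRADIENT_ALT,1.5,10,param1=150,param2=.6,minRadius=int(4*r*.8),maxRadius=int(4*r*1.2))
    return None if H is None else [(round(x/4+u-half,1),round(y/4+v-half,1),round(q/4,1)) for x,y,q in H[0][:5]]
E
python3 - <<'E'
from ring import *
p=get_image("wrist");s=get_state();print(s["position"],s["clock"])
for uv,r,z in(((324,207),32,.122),((324,207),24,.122),((325,322),27,s["position"][2]-.005)):
    for c in ring(p,uv,r) or []:
        X=atz(p,c[:2],z);print(c,X,totool(X,s))
f=p["frame"][150:350,270:380];cv2.imwrite("pics/crop.png",cv2.resize(f,None,fx=3,fy=3)[...,::-1])
E
```

```text
[0.5624 0.0183 0.2313] 7.4167
(np.float32(324.2), np.float32(318.6), np.float32(28.2)) [0.5655 0.0186 0.2263] [3.0448 0.5457 4.9988]
(np.float32(324.2), np.float32(325.8), np.float32(28.9)) [0.5623 0.0177 0.2263] [-0.2635  0.5447  5.0001]
```

View pics/crop.png

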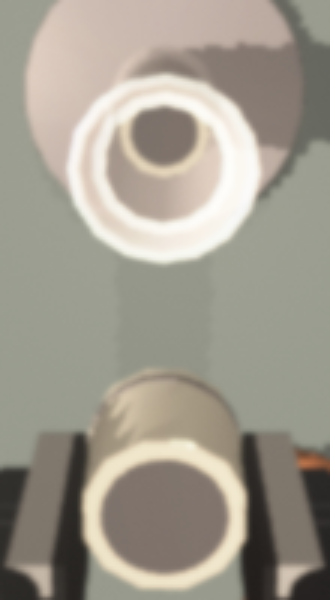

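The fitted centres, from the crop, are rim (324.7,206.0) and held refill top (324.8,321.7).

Run:
```python
from h import *
p=get_image("wrist");s=get_state();z=s["position"][2]
m=atz(p,(324.7,206),.122);print("mouth",m,totool(m,s))
for h in(.000,.003,.006):
    print(h,totool(atz(p,(324.8,321.7),z-h),s), 361*24/55, (rot(p["orientation"]).T@(atz(p,(324.8,321.7),z-h)-p["position"]))[2])
f=p["frame"];S=get_image("scene");T=get_image("top")
cv2.imwrite("pics/st.png",np.hstack([cv2.resize(S["frame"][225:305,270:350],(400,400)),cv2.resize(T["frame"][200:280,300:380],(400,400))])[...,::-1])
for q in(m,[.5916,.0272,.13]):print(proj(S,[q[0],q[1],.122]),proj(T,[q[0],q[1],.122]))
```

```text
mouth [0.5886 0.0252 0.122 ] [ 26.9633   0.7067 109.3732]
0.0 [ 4.5025  0.7782 -0.001 ] 157.52727272727273 0.14108080454326405
0.003 [2.7525 0.7784 2.9994] 157.52727272727273 0.14447364896702108
0.006 [1.0025 0.7787 5.9998] 157.52727272727273 0.14786649339077812
[315.0611 249.3842] [337.3829 232.6176]
[315.5426 250.8058] [336.1639 230.8845]
```

>>> apply_moves:
  deltas: [15,15,0,0,0,15,26.5,0,0,0,15,26.5,0,15,0,15,26.5,0,35,0,15,26.5,0,55,0,15,26.5,0,65,0,15,26.5,0,65,0,15,26.5,0,65,0]

```text
clock: 8.23
position: [0.5886, 0.0259, 0.1661]
ee_rot: [-0.0, 0.99, 0.142, -0.0]
contact_force: [0.2, -0.5, -0.6]
width: 0.0226
gripper_force: 29.5
```

Run:
```python
from h import *
s=get_state();print(s["position"],s["contact_force"])
S=get_image("scene");T=get_image("top");W=get_image("wrist")
cv2.imwrite("pics/st2.png",np.hstack([cv2.resize(S["frame"][205:285,275:355],(400,400)),cv2.resize(W["frame"][230:430,225:425],(400,400))])[...,::-1])
```

```text
[0.5886 0.0259 0.1661] [ 0.2448 -0.5185 -0.5928]
```

View pics/st2.png

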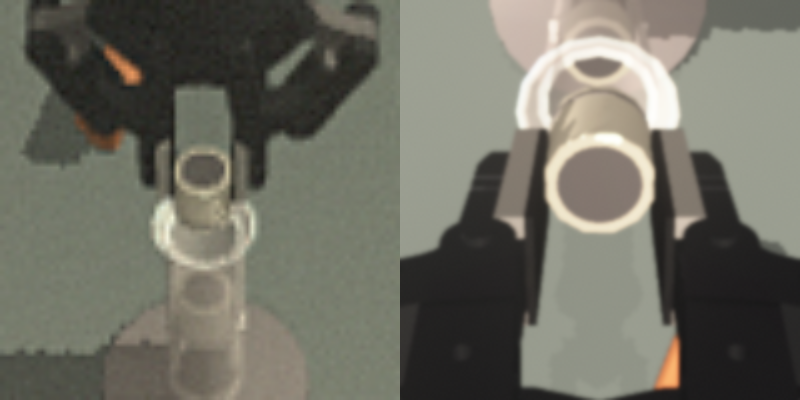

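The refill is above the rim and centred laterally in both the scene crop (203,205) and the wrist crop (600,130). I'll lower it into the funnel.

>>> apply_moves:
  deltas: [15,0,0,5,0,15,0,0,11,0,15,0,0,17,0,15,0,0,21,0,15,0,0,22,0,15,0,0,22,0]

```text
clock: 8.88
position: [0.588, 0.0258, 0.1436]
ee_rot: [-0.0, 0.99, 0.142, -0.001]
contact_force: [0.3, 0.9, -0.1]
width: 0.0224
gripper_force: 29.5
```

Run:
```python
from h import *
s=get_state();print(s["position"],s["contact_force"],s["moment"])
S=get_image("scene");W=get_image("wrist")
cv2.imwrite("pics/st3.png",np.hstack([cv2.resize(S["frame"][205:285,275:355],(400,400)),cv2.resize(W["frame"][230:430,225:425],(400,400))])[...,::-1])
```

```text
[0.588  0.0258 0.1436] [ 0.3126  0.9197 -0.1042] [ 0.0173 -0.0071  0.011 ]
```

No contact force at 11 mm inside the funnel, so I'll release and back off upward.

>>> apply_moves:
  deltas: [35,0,0,0,0,40,0,0,0,0,45,0,0,0,0,50,0,0,0,0,50,0,0,-10,0,50,0,0,-40,0,60,-25,0,-70,0,70,-50,0,-90,0,80,-60,0,-90,0,80,-60,0,-90,0]

```text
clock: 9.82
position: [0.5295, 0.0086, 0.2364]
ee_rot: [0.0, 0.99, 0.142, 0.001]
contact_force: [0.1, 0.2, -0.1]
width: 0.0801
gripper_force: 0.0
```

Run:
```python
from h import *
s=get_state();print(s["position"],s["contact_force"])
S=get_image("scene");W=get_image("wrist")
for q in("refill_center","refill_in_center"):print(place_of(q,W)[:2])
u,v=map(int,proj(W,[.5886,.0252,.11]));print(u,v)
cv2.imwrite("pics/st4.png",np.hstack([cv2.resize(S["frame"][205:285,275:355],(400,400)),cv2.resize(W["frame"][max(v-50,0):max(v-50,0)+100,u-50:u+50],(400,400))])[...,::-1])
```

```text
[0.5295 0.0086 0.2364] [ 0.0848  0.1972 -0.1319]
[{'point': [326.2, 151.5], 'score': 0.89}]
[{'point': [347.3, 342.1], 'score': 0.49}]
324 152
```

View pics/st4.png

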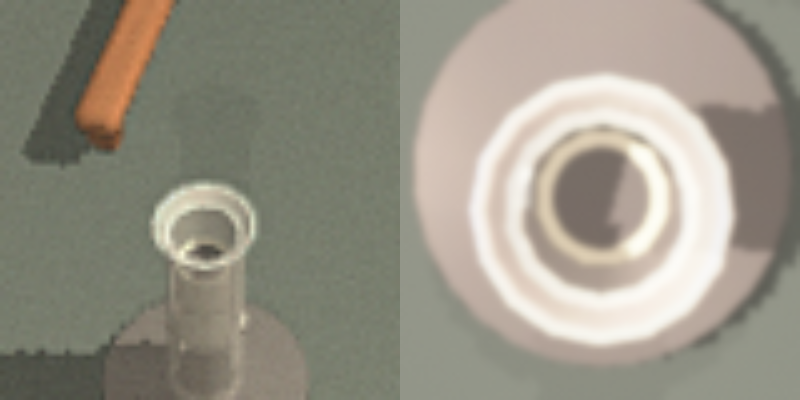

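The loose refill sits upright in the tube, its ring at (602,197) inside the rim in the wrist crop. Next is the rod.

>>> apply_moves:
  deltas: [80,5,-35,-10,0,80,11,-70,-20,0,80,17,-105,-25,0,80,23,-140,-25,0,80,28,-175,-25,0,80,33,-210,-25,0,80,38,-240,-25,0,80,39,-254,-25,0,80,39,-254,-25,0,80,39,-254,-25,0]

```text
clock: 10.85
position: [0.497, 0.2639, 0.2581]
ee_rot: [0.001, 0.99, 0.143, -0.001]
contact_force: [0.2, 0.9, -0.9]
width: 0.0801
gripper_force: 0.0
```

```bash
rm -f obs.json; python3 look.py r1 rod_handle rod_foot stand_floor
```

```text
[0.4971 0.2631 0.2583] 10.9 0.08000453782176871 [-0.0117  0.3191  0.4312]
rod_handle []
rod_foot []
stand_floor []
```

>>> apply_moves:
  deltas: [80,15,20,0,0,80,30,40,0,0,80,30,40,0,0,80,30,40,0,0,80,30,40,0,0]

```text
clock: 11.47
position: [0.5368, 0.2329, 0.2592]
ee_rot: [-0.0, 0.99, 0.141, -0.0]
contact_force: [0.2, -0.4, -0.3]
width: 0.0801
gripper_force: 0.0
```

```bash
python3 look.py r2 rod_handle rod_foot stand_floor
python3 - <<'E'
import cv2,numpy as np
a=cv2.imread("pics/r1.png");b=cv2.imread("pics/r2.png")
cv2.imwrite("pics/r12.png",np.hstack([a[:400,120:520],b[:400,0:400]]))
E
```

```text
[0.5365 0.2333 0.2593] 11.5167 0.08006659740207392 [-0.0358 -0.87   -0.1049]
rod_handle [([263.8, 185.4], 0.75)]
rod_foot [([283.7, 166.7], 0.61)]
stand_floor [([283.7, 165.0], 0.79), ([261.7, 186.5], 0.73)]
```

View pics/r12.png

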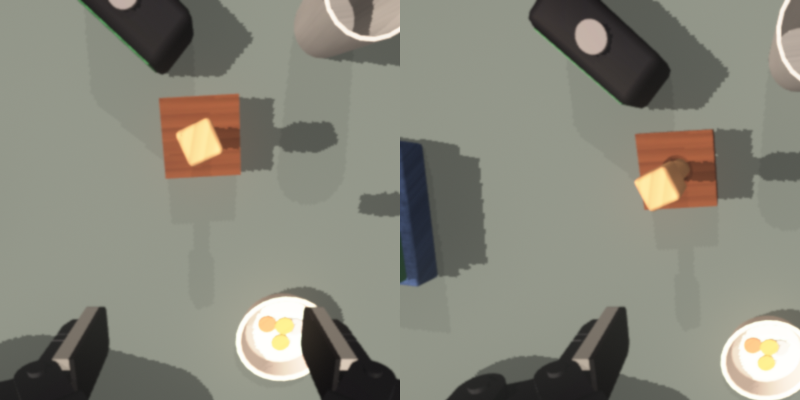

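The handle's top face is at about (319,142) in r1 and (258,187) in r2. It is turned about 25° to the tool. I'll segment it and triangulate.

```bash
cat > rod.py <<'E'
from h import *
def top(p):
    f=p["frame"].astype(int); m=((f[...,0]>195)&(f[...,1]>150)&(f[...,2]<160)&(f[...,0]-f[...,2]>60)).astype(np.uint8)
    n,l,st,c=cv2.connectedComponentsWithStats(m); ok=[i for i in range(1,n) if st[i,4]>300]
    i=max(ok,key=lambda i:st[i,4]); P=cv2.findContours((l==i).astype(np.uint8),0,1)[0][0]
    return c[i],cv2.minAreaRect(P),st[i,4]
E
python3 - <<'E'
from rod import *
p=get_image("wrist");s=get_state();c,r,a=top(p);print(c,r,a,s["position"],s["clock"])
B=cv2.boxPoints(r);X=np.array([atz(p,b,.15) for b in B]);print(X)
e=np.diff(np.vstack([X,X[:1]]),axis=0)[:,:2];print(np.linalg.norm(e,axis=1),np.degrees(np.arctan2(e[:,1],e[:,0])))
print(atz(p,r[0],.15),totool(atz(p,r[0],.15),s))
im=cv2.imread("pics/r1.png")[...,::-1];p1=dict(p);p1["frame"]=im;c1,r1,a1=top(p1);print(c1,r1,a1)
# camera pose for r1: same tool rotation, offset by tcp displacement
p1["position"]=np.array(p["position"])+np.array([.4971,.2631,.2583])-s["position"]
print(tri([ray(p,r[0]),ray(p1,r1[0])]),atz(p1,r1[0],.15))
d=place_of("stand_floor",p)[0];print("stand floor",atz(p,d["point"],.005))
E
```

```text
[547.9978 352.7576] ((547.9239501953125, 353.5988464355469), (15.195406913757324, 65.35459899902344), 28.1416015625) 924 [0.5364 0.2341 0.2595] 11.7167
[[0.4756 0.053  0.15  ]
 [0.528  0.0539 0.15  ]
 [0.5254 0.0416 0.15  ]
 [0.4725 0.04   0.15  ]]
[0.0524 0.0125 0.0529 0.0134] [   0.92   -102.0276 -178.298    76.3832]
[0.5011 0.0472 0.15  ] [-86.4902 169.3935 109.4476]
[584.8886 336.7543] ((584.693115234375, 337.88433837890625), (15.61313247680664, 83.96318817138672), 29.623750686645508) 1221
(array([ 0.4154, -0.1143, -0.0293]), [np.float64(0.002145796611492343), np.float64(0.002145796611492329)]) [0.4823 0.0574 0.15  ]
stand floor [0.5591 0.2848 0.005 ]
```

Segmentation picked another object (the brush). I'll restrict it near the expected pixel.

```bash
cat > rod.py <<'E'
from h import *
def top(p,uv,h=32):
    u,v=map(int,uv);f=p["frame"].astype(int)
    m=((f[...,0]>195)&(f[...,1]>150)&(f[...,0]-f[...,2]>40)).astype(np.uint8)
    k=np.zeros_like(m);k[v-h:v+h,u-h:u+h]=1;m*=k
    P=max(cv2.findContours(m,0,1)[0],key=cv2.contourArea)
    return cv2.minAreaRect(P)
E
python3 - <<'E'
from rod import *
p=get_image("wrist");s=get_state();r=top(p,(258,187));print(r,s["position"],s["clock"],p["frame"][187,258])
B=cv2.boxPoints(r);X=np.array([atz(p,b,.15) for b in B])
e=np.diff(np.vstack([X,X[:1]]),axis=0)[:,:2];print(np.linalg.norm(e,axis=1),np.degrees(np.arctan2(e[:,1],e[:,0])))
print(atz(p,r[0],.15),totool(atz(p,r[0],.15),s))
im=cv2.imread("pics/r1.png")[...,::-1];p1=dict(p);p1["frame"]=im;r1=top(p1,(319,142));print(r1)
p1["position"]=np.array(p["position"])+np.array([.4971,.2631,.2583])-s["position"]
B=cv2.boxPoints(r1);X=np.array([atz(p1,b,.15) for b in B])
e=np.diff(np.vstack([X,X[:1]]),axis=0)[:,:2];print(np.linalg.norm(e,axis=1),np.degrees(np.arctan2(e[:,1],e[:,0])))
print(tri([ray(p,r[0]),ray(p1,r1[0])]),atz(p1,r1[0],.15))
E
```

```text
((258.20001220703125, 188.90003967285156), (36.671512603759766, 34.435447692871094), 63.43495178222656) [0.5365 0.2341 0.2594] 11.8167 [253 229 161]
[0.0226 0.0232 0.0232 0.0236] [ -48.0304 -138.9995  132.7415   39.437 ]
[0.5613 0.2857 0.15  ] [ 38.319  -42.5947 109.4166]
((318.52740478515625, 141.76026916503906), (38.56643295288086, 37.076744079589844), 65.55604553222656)
[0.0226 0.0231 0.0233 0.0234] [ -50.3914 -137.8327  130.3422   40.5434]
(array([0.5615, 0.2854, 0.1514]), [np.float64(0.00015941594709625658), np.float64(0.00015941594709626737)]) [0.5614 0.2853 0.15  ]
```

Rod handle top is at (0.5614, 0.2854, 0.151), matching the expected 0.150. The face measures 23-24 mm and its yaw is about 41°. I'll align over it first.

>>> apply_moves:
  deltas: [80,15,-16,0,-6,80,30,-32,0,-12,80,38,-42.3,0,-18,80,38,-42.3,15,-24.5,80,38,-42.3,35,-24.5,80,38,-42.3,50,-24.5,60,38,-42.3,55,-24.5,60,38,-42.3,55,-24.5,60,38,-42.3,55,-24.5]

```text
clock: 12.57
position: [0.5617, 0.2852, 0.2047]
ee_rot: [0.0, 0.937, 0.349, 0.0]
contact_force: [-1.1, -0.9, 1.0]
width: 0.0597
gripper_force: 0.0
```

Run:
```python
from rod import *
p=get_image("wrist");s=get_state();uv=proj(p,[.5614,.2854,.15]);r=top(p,uv,60);print(uv,r,s["position"],s["clock"],rot(s["ee_rot"])[:,0])
B=cv2.boxPoints(r);X=np.array([atz(p,b,.15) for b in B])
e=np.diff(np.vstack([X,X[:1]]),axis=0)[:,:2];print(np.linalg.norm(e,axis=1),np.degrees(np.arctan2(e[:,1],e[:,0])))
print(atz(p,r[0],.15),totool(atz(p,r[0],.15),s))
cv2.imwrite("pics/r3.png",p["frame"][...,::-1])
```

```text
[323.8124 276.9231] ((322.5, 266.0), (43.0, 58.0), 0.0) [0.5621 0.2853 0.2053] 12.6167 [0.7567 0.6537 0.0017]
[0.0332 0.0223 0.0332 0.0235] [  39.6908  -49.1577 -138.2236  130.8539]
[0.5657 0.2901 0.15  ] [ 5.7677 -1.244  55.3248]
```

View pics/r3.png

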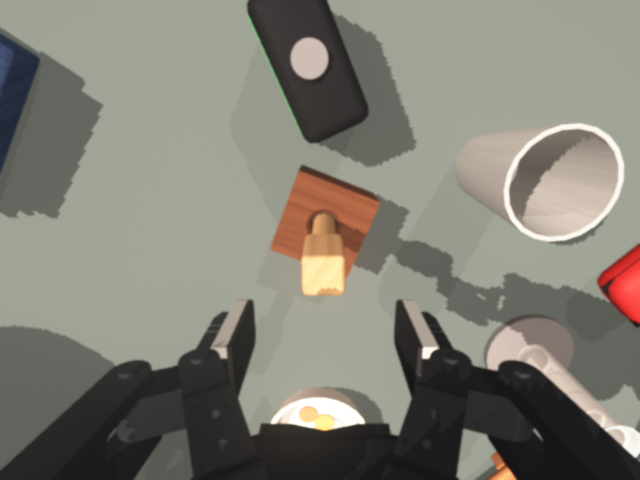

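The rod handle is squared with the jaws and centred, its top face at (323,275). That was my last picture view (one over the allowance), so I'll continue with numbers only. Next is the grip.

>>> apply_moves:
  deltas: [60,0,0,25,0,60,0,0,50,0,60,0,0,70,0,60,0,0,79,0,60,0,0,79,0,40,0,0,79,0,20,0,0,79,0,10,0,0,79,0,10,0,0,79,0,10,0,0,79,0,10,0,0,79,0,10,0,0,79,0]
  squeeze: 100

```text
clock: 13.62
position: [0.5626, 0.2857, 0.1273]
ee_rot: [-0.0, 0.937, 0.349, 0.002]
contact_force: [-1.5, 0.7, 6.3]
width: 0.0229
gripper_force: 98.0
```

```bash
python3 -c "
from h import *
s=get_state()
for k in ('clock','position','ee_rot','contact_force','moment','width','gripper_force'):print(k,np.array(s[k]))"
```

```text
clock 13.6167
position [0.5626 0.2857 0.1273]
ee_rot [-0.0002  0.9372  0.3487  0.002 ]
contact_force [-1.5175  0.6543  6.2556]
moment [0.1941 0.0819 0.0073]
width 0.022947501355844
gripper_force 97.97831654548645
```

>>> apply_moves:
  deltas: [10,0,0,-10,0,10,0,0,-25,0,10,0,0,-45,0,10,0,0,-70,0,10,0,0,-100,0,10,0,0,-130,0,10,0,0,-150,0,10,0,0,-155,0,10,0,0,-155,0,10,0,0,-155,0]

```text
clock: 14.45
position: [0.5609, 0.2847, 0.2793]
ee_rot: [0.0, 0.937, 0.349, -0.001]
contact_force: [-0.3, 0.1, -0.7]
width: 0.0224
gripper_force: 97.8
```

```bash
cat > rl.py <<'E'
from h import *
P={n:get_image(n) for n in("wrist","scene","top")};s=get_state()
print(s["clock"],s["position"],s["contact_force"],s["width"])
f0=np.array(s["position"])-[0,0,.1223]
for q in("rod_foot","rod_handle","mouth","stand_floor"):
    ob=[]
    for n,p in P.items():
        r=place_of(q,p)[:2]; print(q,n,[(np.round(x["point"],1).tolist(),round(x["score"],2)) for x in r], proj(p,f0) if q=="rod_foot" else "")
        if r and r[0]["score"]>.5: ob.append(ray(p,r[0]["point"]))
    if len(ob)>1:
        X,e=tri(ob);print("  ",X,np.array(e),"tool",totool(X,s))
E
python3 rl.py
```

```text
14.6 [0.5606 0.2846 0.2781] [-0.5698 -0.2956 -0.6229] 0.02295321127998488
rod_foot wrist [([323.5, 245.4], 0.58)] [324.4554 238.8694]
rod_foot scene [([447.3, 263.5], 0.82), ([315.4, 258.8], 0.3)] [448.3774 261.6714]
rod_foot top [([180.6, 250.6], 0.67)] [181.2366 250.7901]
   [0.5601 0.2838 0.1543] [0.0044 0.0035 0.0024] tool [ -0.451    0.4399 123.7381]
rod_handle wrist [([457.7, 160.6], 0.65), ([320.3, 335.0], 0.6)] 
rod_handle scene [([460.9, 221.1], 0.68)] 
rod_handle top [([159.0, 245.7], 0.89), ([244.8, 188.6], 0.24)] 
   [0.5932 0.286  0.3029] [0.046  0.0099 0.0389] tool [ 25.4132  20.2097 -24.9605]
mouth wrist [([558.3, 380.8], 0.96)] 
mouth scene [([317.1, 245.9], 0.9)] 
mouth top [([334.5, 233.6], 0.71)] 
   [0.5879 0.0299 0.1313] [0.0036 0.0022 0.0019] tool [-145.3     210.7639  147.1208]
stand_floor wrist [] 
stand_floor scene [([432.1, 304.1], 0.9)] 
stand_floor top [([201.8, 257.9], 0.88)] 
   [ 0.5601  0.2849 -0.0022] [0.0067 0.0067] tool [  0.913   -0.2768 280.2555]
```

The foot is within about 1 mm of directly below the TCP, so the rod is upright. I'll carry it over the mouth at (0.588, 0.0258), where the refill went in freely.

>>> apply_moves:
  deltas: [10,-15,21.5,0,0,10,-33,47.5,0,0,10,-54,78,0,0,10,-75,108,0,0,10,-96,138,0,0,10,-117,168,0,0,10,-135,194,0,0,10,-145,209,0,0,10,-148.5,213.7,0,0,10,-148.5,213.7,0,0,10,-148.5,213.7,0,0,10,-148.5,213.7,0,0]

```text
clock: 16.2
position: [0.5886, 0.0277, 0.2803]
ee_rot: [-0.0, 0.937, 0.349, 0.0]
contact_force: [0.4, 0.0, -1.7]
width: 0.023
gripper_force: 98.0
```

```bash
python3 rl.py | grep -v -e stand
python3 - <<'E'
from h import *
S=get_image("scene");T=get_image("top");print(proj(S,[.588,.0258,.122]),proj(T,[.588,.0258,.122]))
E
```

```text
16.35 [0.5887 0.0276 0.2803] [-0.2042  0.7743 -0.7538] 0.02265118417555411
rod_foot wrist [([323.0, 244.5], 0.8)] [324.7661 239.366 ]
rod_foot scene [([313.7, 239.2], 0.74)] [316.1203 238.9555]
rod_foot top [] [336.2119 230.1855]
   [0.5818 0.0218 0.1454] [0.0016 0.0016] tool [ -9.0636  -0.0947 134.9816]
rod_handle wrist [([322.3, 334.8], 0.75)] 
rod_handle scene [([316.3, 195.3], 0.76), ([386.9, 345.7], 0.53)] 
rod_handle top [] 
   [0.5909 0.03   0.2893] [0.001 0.001] tool [ 3.244  -0.3674 -8.9814]
mouth wrist [([329.8, 231.7], 0.87), ([323.1, 336.0], 0.16)] 
mouth scene [([316.5, 249.7], 0.61)] 
mouth top [([337.0, 231.5], 0.66)] 
   [0.5895 0.0256 0.125 ] [0.0036 0.0032 0.0007] tool [ -0.7354   2.1417 155.3048]
   [0.5631 0.284  0.0093] [0.001  0.0032 0.0041] tool [ 148.5188 -210.4119  271.144 ]
[315.4411 249.251 ] [337.0287 232.9437]
```

>>> apply_moves:
  deltas: [10,-1.6,1.2,0,0,10,-1.6,1.2,8,0,10,-1.6,1.2,18,0,10,-1.6,1.2,28,0,10,-1.6,1.2,38,0,10,-1.6,1.2,46,0,10,-1.6,1.2,46,0,10,-1.6,1.2,46,0]

```text
clock: 17.72
position: [0.588, 0.0243, 0.2333]
ee_rot: [-0.0, 0.937, 0.349, -0.001]
contact_force: [-0.3, -0.2, -0.7]
width: 0.0231
gripper_force: 98.0
```

```bash
python3 rl.py | grep -v -e stand
```

```text
17.8667 [0.5888 0.0243 0.2348] [ 0.0141 -0.5518 -0.3083] 0.023016011221088054
rod_foot wrist [([321.1, 243.0], 0.59)] [325.5432 238.9019]
rod_foot scene [([315.7, 252.6], 0.93), ([316.9, 251.6], 0.37)] [314.6118 252.1391]
rod_foot top [] [337.8276 233.0344]
   [0.5816 0.0233 0.1013] [0.0009 0.0009] tool [ -6.233   -4.1057 133.4713]
rod_handle wrist [([323.0, 333.4], 0.76), ([455.2, 70.6], 0.32)] 
rod_handle scene [([313.2, 213.0], 0.81)] 
rod_handle top [] 
   [0.5848 0.0217 0.2298] [0.0011 0.0011] tool [-4.7216 -0.7134  5.0017]
mouth wrist [([324.3, 245.3], 0.9), ([456.4, 72.0], 0.47)] 
mouth scene [([316.9, 249.4], 0.83)] 
mouth top [([334.0, 232.1], 0.68)] 
   [0.5893 0.0286 0.1269] [0.0037 0.0017 0.0025] tool [  3.0562  -3.1029 107.9062]
   [0.5643 0.2833 0.0083] [0.0009 0.0023 0.0026] tool [ 150.5249 -212.2834  226.4358]
```

The foot is in the funnel with no contact. I'll descend slowly to meet the upper refill.

>>> apply_moves:
  deltas: [10,0,0,1,0,10,0,0,2,0,10,0,0,3,0,10,0,0,4,0,10,0,0,5,0,10,0,0,6,0,10,0,0,7,0,10,0,0,8,0,10,0,0,9,0,10,0,0,10,0,10,0,0,11,0,10,0,0,12,0]

```text
clock: 19.47
position: [0.5884, 0.0243, 0.2222]
ee_rot: [0.0, 0.937, 0.349, -0.0]
contact_force: [0.6, -0.8, -1.2]
width: 0.0226
gripper_force: 98.0
```

>>> apply_moves:
  deltas: [10,0,0,1,0,10,0,0,2,0,10,0,0,3,0,10,0,0,4,0,10,0,0,5,0,10,0,0,6,0]

```text
clock: 19.97
position: [0.5887, 0.0244, 0.2167]
ee_rot: [0.0, 0.937, 0.349, 0.0]
contact_force: [-0.2, 0.0, 4.6]
width: 0.023
gripper_force: 98.6
```

>>> apply_moves:
  deltas: [10,0,0,1,0,10,0,0,2,0,10,0,0,3,0,10,0,0,4,0,10,0,0,5,0,10,0,0,6,0,10,0,0,6,0]

```text
clock: 20.55
position: [0.5885, 0.0243, 0.2101]
ee_rot: [-0.0, 0.937, 0.349, 0.0]
contact_force: [-0.3, 0.5, 4.4]
width: 0.0231
gripper_force: 98.6
```

>>> apply_moves:
  deltas: [10,0,0,1,0,10,0,0,2,0,10,0,0,3,0,10,0,0,4,0,10,0,0,5,0,10,0,0,6,0,10,0,0,6,0]

```text
clock: 21.13
position: [0.5883, 0.0243, 0.2039]
ee_rot: [-0.0, 0.937, 0.349, -0.0]
contact_force: [-0.5, 1.0, 4.1]
width: 0.0229
gripper_force: 98.7
```

>>> apply_moves:
  deltas: [10,0,0,1,0,10,0,0,2,0,10,0,0,3,0,10,0,0,4,0,10,0,0,5,0,10,0,0,5,0]

```text
clock: 21.63
position: [0.5883, 0.0243, 0.199]
ee_rot: [-0.0, 0.937, 0.349, -0.0]
contact_force: [-0.1, 0.2, 3.9]
width: 0.0231
gripper_force: 98.7
```

>>> apply_moves:
  deltas: [10,0,0,0.5,0,10,0,0,1,0,10,0,0,1,0]

```text
clock: 21.88
position: [0.5883, 0.0243, 0.1982]
ee_rot: [-0.0, 0.937, 0.349, -0.0]
contact_force: [-0.5, 0.9, 3.8]
width: 0.0232
gripper_force: 98.7
```

>>> apply_moves:
  deltas: [10,0,0,0.5,0,10,0,0,1,0,10,0,0,1,0]

```text
clock: 22.13
position: [0.5883, 0.0243, 0.1972]
ee_rot: [-0.0, 0.937, 0.349, -0.0]
contact_force: [-0.0, 1.1, 4.2]
width: 0.0232
gripper_force: 98.6
```

>>> apply_moves:
  deltas: [10,0,0,0.5,0,10,0,0,1,0,10,0,0,1,0]

```text
clock: 22.38
position: [0.5883, 0.0243, 0.1962]
ee_rot: [-0.0, 0.937, 0.349, -0.0]
contact_force: [-1.0, 0.8, 4.6]
width: 0.023
gripper_force: 98.7
```

>>> apply_moves:
  deltas: [10,0,0,0.5,0,10,0,0,1,0,10,0,0,1,0]

```text
clock: 22.63
position: [0.5884, 0.0243, 0.1952]
ee_rot: [-0.0, 0.937, 0.349, -0.0]
contact_force: [-0.3, 0.7, 4.8]
width: 0.0229
gripper_force: 98.6
```

>>> apply_moves:
  deltas: [10,0,0,0.5,0,10,0,0,1,0,10,0,0,1,0]

```text
clock: 22.88
position: [0.5883, 0.0243, 0.1941]
ee_rot: [-0.0, 0.937, 0.349, -0.0]
contact_force: [0.0, 1.2, 4.6]
width: 0.0229
gripper_force: 98.7
```

>>> apply_moves:
  deltas: [10,0,0,0.5,0,10,0,0,1,0,10,0,0,1,0]

```text
clock: 23.13
position: [0.5884, 0.0243, 0.1932]
ee_rot: [0.0, 0.937, 0.349, -0.0]
contact_force: [1.0, 0.9, 5.0]
width: 0.0229
gripper_force: 98.7
```

>>> apply_moves:
  deltas: [10,0,0,0.5,0,10,0,0,1,0,10,0,0,1,0]

```text
clock: 23.38
position: [0.5884, 0.0243, 0.1923]
ee_rot: [0.0, 0.937, 0.349, 0.0]
contact_force: [-0.3, 1.5, 5.2]
width: 0.0228
gripper_force: 98.8
```

>>> apply_moves:
  deltas: [10,0,0,0.5,0,10,0,0,1,0,10,0,0,1,0]

```text
clock: 23.63
position: [0.5885, 0.0243, 0.1919]
ee_rot: [0.0, 0.937, 0.349, 0.0]
contact_force: [-1.7, 0.7, 6.9]
width: 0.0233
gripper_force: 99.2
```

>>> apply_moves:
  deltas: [10,0,0,0.5,0,10,0,0,0.7,0,10,0,0,0.7,0]

```text
clock: 23.88
position: [0.5885, 0.0243, 0.1917]
ee_rot: [0.0, 0.937, 0.349, 0.0]
contact_force: [-1.1, 1.5, 9.0]
width: 0.023
gripper_force: 99.4
```

>>> apply_moves:
  deltas: [10,0,0,0.5,0,10,0,0,1,0,10,0,0,1.3,0,10,0,0,1.3,0]

```text
clock: 24.22
position: [0.5887, 0.0244, 0.1913]
ee_rot: [0.0, 0.937, 0.349, 0.001]
contact_force: [-1.2, 1.1, 14.1]
width: 0.0233
gripper_force: 99.9
```

>>> apply_moves:
  deltas: [10,0,0,0.4,0,10,0,0,0.8,0,10,0,0,0.8,0,10,0,0,0.8,0,10,0,0,0.8,0,10,0,0,0.8,0]

```text
clock: 24.72
position: [0.5887, 0.0244, 0.191]
ee_rot: [0.0, 0.937, 0.349, 0.001]
contact_force: [-2.4, 1.1, 15.9]
width: 0.0229
gripper_force: 100.2
```

```bash
python3 rl.py | grep -v stand
```

```text
24.8667 [0.5887 0.0243 0.191 ] [-2.764   1.6872 16.5011] 0.02295429676816675
rod_foot wrist [([321.8, 243.3], 0.6)] [324.2805 239.5547]
rod_foot scene [([315.7, 264.0], 0.92)] [314.8153 264.3464]
rod_foot top [] [337.4013 235.6968]
   [0.5843 0.0239 0.0642] [0.0009 0.0009] tool [ -3.8422  -2.7309 126.7644]
rod_handle wrist [([322.0, 336.8], 0.73)] 
rod_handle scene [([311.9, 226.2], 0.57)] 
rod_handle top [] 
   [0.5804 0.0177 0.1818] [0.0021 0.0021] tool [-10.5862  -0.3998   9.2409]
mouth wrist [([326.8, 269.2], 0.74)] 
mouth scene [([317.5, 248.0], 0.68)] 
mouth top [([332.3, 232.5], 0.93)] 
   [0.5901 0.0301 0.1322] [0.0052 0.0011 0.0045] tool [ 4.7067 -3.5407 58.8614]
   [0.5667 0.2852 0.0055] [0.0046 0.0076 0.0078] tool [ 153.5609 -212.0324  185.478 ]
```

Measured stiffness is about 10 N/mm with the foot at 0.069 m, which puts the floor at about 17 mm. This is the rubber floor being reached. I'll hold a bit firmer, then retract.

>>> apply_moves:
  deltas: [10,0,0,0.4,0,10,0,0,0.4,0,10,0,0,0.4,0,10,0,0,0.4,0]

```text
clock: 25.8
position: [0.5887, 0.0244, 0.1909]
ee_rot: [0.0, 0.937, 0.349, 0.001]
contact_force: [-3.3, 1.0, 16.7]
width: 0.0233
gripper_force: 100.3
```

>>> apply_moves:
  deltas: [10,0,0,-3,0,10,0,0,-8,0,10,0,0,-18,0,10,0,0,-30,0,10,0,0,-45,0,10,0,0,-60,0,10,0,0,-75,0,10,0,0,-88,0,10,0,0,-95,0,10,0,0,-95,0,10,0,0,-95,0]

```text
clock: 26.72
position: [0.5883, 0.0241, 0.2827]
ee_rot: [0.0, 0.937, 0.349, -0.0]
contact_force: [-0.6, 0.4, -1.6]
width: 0.023
gripper_force: 98.1
```

>>> apply_moves:
  deltas: [10,10,-22,0,0,10,20,-50,0,0,10,30,-80,0,0,10,40,-110,0,0,10,50,-140,0,0,10,60,-170,0,0,10,70,-195,0,0,10,78,-210,0,0,10,80,-215,0,0,10,80,-215,0,0,10,80,-215,0,0,10,80,-215,0,0]

```text
clock: 27.72
position: [0.5087, 0.2381, 0.2826]
ee_rot: [0.0, 0.937, 0.348, -0.001]
contact_force: [-0.6, -0.2, -0.8]
width: 0.0226
gripper_force: 98.2
```

```bash
cat > stand.py <<'E'
from h import *
p=get_image("wrist");s=get_state();print(s["clock"],s["position"],s["contact_force"],s["width"])
for q in("stand_floor","rod_foot","rod_handle"):
    for x in place_of(q,p)[:2]: print(q,np.round(x["point"],1),round(x["score"],2),atz(p,x["point"],.005))
uv=proj(p,[.5614,.285,.045]);print("expect",uv)
# stand block's top face by colour (reddish brown), hole = dark blob in it
u,v=map(int,uv);f=p["frame"].astype(int)
m=((f[...,0]-f[...,2]>45)&(f[...,0]-f[...,1]>30)).astype(np.uint8);k=np.zeros_like(m);k[max(v-100,0):v+100,max(u-100,0):u+100]=1;m*=k
cs=sorted(cv2.findContours(m,0,1)[0],key=cv2.contourArea)[-2:]
for c in cs: print("block",cv2.contourArea(c),cv2.minAreaRect(c),atz(p,cv2.minAreaRect(c)[0],.045))
g=f.sum(2)[max(v-30,0):v+31,u-30:u+31];print(g[::4,::4])
E
python3 stand.py
```

```text
27.7667 [0.5088 0.238  0.2827] [ 0.2522  0.0847 -1.196 ] 0.022636892088307974
stand_floor [322.4 130.8] 0.6 [0.5618 0.2868 0.005 ]
rod_foot [567.1 310.6] 0.67 [ 0.5984 -0.0834  0.005 ]
rod_foot [324.2 242.1] 0.63 [0.4689 0.2042 0.005 ]
rod_handle [322.9 335.4] 0.58 [0.373  0.1238 0.005 ]
expect [323.2744 133.0015]
block 8.0 ((322.5, 231.5), (1.0, 11.0), 90.0) [0.4863 0.2215 0.045 ]
block 5431.0 ((321.87933349609375, 131.55172729492188), (75.5780029296875, 76.13508605957031), 21.801406860351562) [0.5615 0.2869 0.045 ]
[[413 332 323 320 323 336 337 344 351 350 341 330 322 319 374 442]
 [371 348 344 335 325 318 317 331 340 344 350 354 345 333 324 333]
 [314 334 349 350 345 337 325 319 315 325 339 341 349 356 352 339]
 [333 321 313 324 347 349 344 338 329 320 316 320 344 344 348 356]
 [342 340 337 325 316 305 256 235 257 302 330 323 325 333 345 347]
 [343 348 342 341 331 211 189 205 205 234 307 341 332 326 325 330]
 [328 329 334 348 269 186 206 206 205 205 255 343 353 346 337 332]
 [325 329 326 327 210 205 207 200 200 202 218 310 334 350 354 349]
 [330 332 328 329 219 207 220 218 209 203 219 332 334 330 329 344]
 [325 319 325 332 267 188 218 217 221 215 281 348 353 348 336 330]
 [326 330 330 320 314 247 185 203 201 256 321 317 332 350 354 352]
 [325 323 326 333 334 323 284 278 310 330 331 331 325 324 323 342]
 [326 332 329 328 329 331 337 332 325 324 334 337 337 334 331 322]
 [339 324 322 331 335 330 332 334 341 340 330 321 330 340 343 316]
 [356 353 348 333 323 316 321 332 333 334 340 341 336 325 323 299]
 [436 410 367 356 350 342 331 323 322 332 338 339 341 345 333 301]]
```

The stand's hole is at about (0.561, 0.286). The block, the hole blob and the network agree within 2 mm. I'll move over it and lower to just above the mouth.

>>> apply_moves:
  deltas: [10,25,-0.7,0,0,10,50,-1.4,0,0,10,68,-2.1,0,0,10,71,-2.1,15,0,10,71,-2.1,40,0,10,71,-2.1,65,0,10,71,-2.1,85,0,10,71,-2.1,100,0,10,71,-2.1,107,0,10,71,-2.1,107,0,10,71,-2.1,107,0,10,71,-2.1,107,0]

```text
clock: 28.92
position: [0.5618, 0.2874, 0.1775]
ee_rot: [0.0, 0.937, 0.349, 0.001]
contact_force: [0.5, -0.2, -1.0]
width: 0.0229
gripper_force: 98.2
```

```bash
python3 rl.py | grep -v mouth
```

```text
29.0667 [0.5614 0.2875 0.1774] [ 1.0357  0.4436 -0.1838] 0.022886396382973878
rod_foot wrist [([322.0, 243.5], 0.96), ([501.2, 171.2], 0.6)] [324.0066 239.8659]
rod_foot scene [([439.8, 290.6], 0.7)] [440.8621 290.3269]
rod_foot top [([195.8, 254.8], 0.82)] [196.0034 254.2933]
   [0.56   0.2868 0.0538] [0.0019 0.0019 0.0015] tool [ -1.812   -0.5139 123.638 ]
rod_handle wrist [([322.3, 336.1], 0.89), ([324.1, 243.1], 0.34)] 
rod_handle scene [([452.1, 255.1], 0.85), ([388.9, 217.6], 0.25)] 
rod_handle top [([176.0, 249.9], 0.59)] 
   [0.5603 0.287  0.1781] [0.0002 0.0006 0.0007] tool [-1.2338 -0.3907 -0.6684]
   [0.5858 0.0231 0.114 ] [0.003 0.003] tool [-154.5216  215.9366   63.2417]
stand_floor wrist [([326.1, 225.2], 0.55), ([317.9, 440.1], 0.48)] 
stand_floor scene [([432.6, 306.7], 0.85)] 
stand_floor top [([203.6, 256.3], 0.65)] 
   [ 0.5616  0.2842 -0.0069] [0.0036 0.0049 0.0048] tool [ -2.4529   2.3627 184.2784]
```

>>> apply_moves:
  deltas: [10,-1,1,0,0,10,-1,1,3,0,10,-1,1,7,0,10,-1,1,11,0,10,-1,1,15,0,10,-1,1,20,0,10,-1,1,22,0,10,-1,1,22,0]

```text
clock: 30.33
position: [0.5604, 0.2857, 0.1531]
ee_rot: [0.0, 0.937, 0.349, -0.001]
contact_force: [-0.7, -0.9, -1.2]
width: 0.0229
gripper_force: 98.1
```

No contact, so it is in the hole. I'll lower to the floor.

>>> apply_moves:
  deltas: [10,0,0,5,0,10,0,0,10,0,10,0,0,15,0,10,0,0,20,0,10,0,0,23,0,10,0,0,24.5,0,10,0,0,24.5,0,10,0,0,24.5,0]

```text
clock: 31.0
position: [0.5607, 0.2858, 0.1295]
ee_rot: [0.0, 0.937, 0.349, -0.0]
contact_force: [0.1, -0.9, 0.2]
width: 0.023
gripper_force: 98.1
```

>>> apply_moves:
  deltas: [10,0,0,0.7,0,10,0,0,1.4,0,10,0,0,2,0,10,0,0,2,0]

```text
clock: 31.33
position: [0.5606, 0.2858, 0.1275]
ee_rot: [0.0, 0.937, 0.349, -0.0]
contact_force: [0.1, 0.8, -0.7]
width: 0.0232
gripper_force: 98.1
```

>>> apply_moves:
  deltas: [10,0,0,0.5,0,10,0,0,1,0,10,0,0,1.5,0,10,0,0,1.5,0]

```text
clock: 31.67
position: [0.5608, 0.2859, 0.1273]
ee_rot: [0.0, 0.937, 0.349, 0.0]
contact_force: [-1.3, 0.0, 6.6]
width: 0.023
gripper_force: 98.8
```

The rod is on the stand floor at the same height as at the start (0.1273). Relax, release and lift clear.

>>> apply_moves:
  deltas: [10,0,0,-1,0,26,0,0,-1,0,35,0,0,-1,0,50,0,0,-1,0,60,0,0,-1,0,60,0,0,-1,0,60,0,0,-10,0,60,0,0,-30,0,60,0,0,-60,0,60,0,0,-90,0,60,0,0,-110,0,60,0,0,-110,0]

```text
clock: 32.67
position: [0.5633, 0.2869, 0.2424]
ee_rot: [0.0, 0.937, 0.349, 0.005]
contact_force: [0.5, 1.0, 0.2]
width: 0.0598
gripper_force: 0.0
```

>>> apply_moves:
  deltas: [60,-40,30,-20,0,60,-70,60,-20,0,60,-100,90,-20,0,60,-120,120,-20,0,60,-120,120,-20,0,60,-120,120,-20,0,60,-120,120,-20,0]

```text
clock: 33.25
position: [0.5482, 0.1167, 0.2559]
ee_rot: [-0.001, 0.938, 0.348, -0.0]
contact_force: [-0.2, 0.6, -0.6]
width: 0.0598
gripper_force: 0.0
```

```bash
python3 rl.py
python3 - <<'E'
from h import *
P={n:get_image(n) for n in("scene","top","wrist")}
for q in["refill_center","refill_in_center","pill_case","tumbler","glasses_case","ashtray","hair_brush","alarm_clock"]:
    ob=[]
    for n,p in P.items():
        r=place_of(q,p)[:1]
        if r and (n!="wrist" or "refill" in q): ob.append(ray(p,r[0]["point"])); print(q,n,r[0]["point"],round(r[0]["score"],2))
    if len(ob)>1: print("   ",*tri(ob))
E
```

```text
33.4 [0.5482 0.1181 0.2558] [ 0.5121 -0.4025  0.3948] 0.059935188318709864
rod_foot wrist [([202.1, 84.8], 0.64)] [323.2203 238.0644]
rod_foot scene [([435.4, 299.7], 0.61), ([446.0, 271.2], 0.48)] [365.2977 242.0973]
rod_foot top [] [283.159  256.8688]
   [0.5581 0.2814 0.0085] [0.0017 0.0017] tool [ 114.479  -116.7382  247.3529]
rod_handle wrist [([134.0, 58.5], 0.68)] 
rod_handle scene [([444.7, 269.5], 0.61)] 
rod_handle top [] 
   [0.5599 0.2834 0.1286] [0.0014 0.0014] tool [ 117.1029 -117.1585  127.2339]
mouth wrist [([453.4, 273.2], 0.73)] 
mouth scene [([314.5, 249.6], 0.9)] 
mouth top [([337.0, 232.8], 0.86)] 
   [0.5894 0.0244 0.1241] [0.0019 0.0012 0.002 ] tool [-30.167   97.8658 131.6036]
stand_floor wrist [([200.7, 78.1], 0.93)] 
stand_floor scene [([434.4, 304.1], 0.87)] 
stand_floor top [] 
   [0.5629 0.2847 0.0018] [0.0017 0.0017] tool [ 120.2499 -116.0481  254.1156]
refill_center scene [384.4, 342.1] 0.56
refill_center top [338.7, 235.0] 0.46
    [ 0.6093  0.108  -0.1434] [np.float64(0.09038083187991891), np.float64(0.09038083187991888)]
refill_in_center scene [307.1
[... 203 characters left out ...]
7.1, 185.9] 0.73
    [ 0.6925 -0.1795 -0.0094] [np.float64(0.0003110052589922992), np.float64(0.00031100525899228383)]
tumbler scene [381.1, 343.4] 0.56
glasses_case scene [281.1, 349.4] 0.57
glasses_case top [335.5, 150.4] 0.78
    [0.7662 0.0176 0.012 ] [np.float64(0.00547846050704408), np.float64(0.005478460507044043)]
ashtray scene [386.0, 222.2] 0.96
ashtray top [283.9, 350.9] 0.9
    [ 0.3752  0.1313 -0.003 ] [np.float64(0.0005788980694482953), np.float64(0.0005788980694482459)]
hair_brush scene [304.7, 209.3] 0.59
hair_brush top [384.5, 341.6] 0.93
    [ 0.3882 -0.0659 -0.014 ] [np.float64(0.0022486015916650206), np.float64(0.0022486015916649846)]
alarm_clock scene [469.4, 349.4] 0.63
```

The rod stands in the stand and the bystanders are unmoved. One closer check of the refills' depth before handing in.

>>> apply_moves:
  deltas: [60,-25,25,-10,0,60,-50,50,-10,0,60,-75,75,-10,0,60,-92,97,-10,0,60,-92,97,-10,0,60,-92,97,-10,0,60,-92,97,-10,0,60,-92,97,-10,0]

```text
clock: 36.02
position: [0.542, -0.016, 0.266]
ee_rot: [-0.0, 0.937, 0.349, 0.0]
contact_force: [-0.0, -0.4, -1.0]
width: 0.0597
gripper_force: 0.0
```

Run:
```python
from h import *
p=get_image("wrist");s=get_state();print(s["clock"],s["position"])
for q in("refill_center","refill_in_center","mouth"): print(q,[(x["point"],round(x["score"],2)) for x in place_of(q,p)[:2]])
for z in(.122,.095,.0687,.056,.03): print(z,proj(p,[.5886,.0252,z]))
u,v=map(int,proj(p,[.5886,.0252,.0687]));f=p["frame"].astype(int).sum(2)
print(f[v-27:v+28:3,u-27:u+28:3])
```

```text
36.0667 [ 0.542  -0.0158  0.266 ]
refill_center [([325.2, 142.6], 0.92), ([451.9, 7.0], 0.16)]
refill_in_center []
mouth [([327.1, 150.9], 0.81)]
0.122 [323.7654 148.0205]
0.095 [323.8802 146.0648]
0.0687 [323.9738 144.4703]
0.056 [324.0138 143.7888]
0.03 [324.0871 142.541 ]
[[585 578 573 565 561 558 558 564 566 594 585 549 539 531 531 525 523 519
  513]
 [584 578 570 565 562 632 719 730 732 732 733 724 689 613 534 521 521 518
  511]
 [583 577 568 598 705 728 681 645 636 638 651 682 712 730 701 541 519 514
  511]
 [580 576 628 731 702 616 611 646 691 709 702 683 672 683 723 715 555 512
  510]
 [578 591 727 666 585 645 705 688 651 580 665 713 731 709 690 720 727 539
  509]
 [576 710 700 592 693 703 527 411 572 589 602 546 564 727 716 694 726 671
  509]
 [647 723 599 668 723 495 488 593 479 380 394 508 599 553 728 713 691 724
  550]
 [701 671 585 720 645 394 589 404 330 330 329 332 470 575 609 739 691 711
  656]
 [727 630 640 710 432 499 540 332 329 329 330 330 348 592 532 724 713 703
  692]
 [725 603 688 613 419 529 456 330 332 330 329 330 332 548 524 663 738 705
  712]
 [718 593 687 613 422 514 490 331 330 330 328 330 337 569 542 655 737 706
  714]
 [724 608 693 619 429 475 576 354 329 328 329 329 397 593 535 694 741 711
  720]
 [724 632 687 647 440 448 549 552 364 333 336 408 577 568 567 723 741 715
  711]
 [720 654 641 713 501 454 473 564 600 574 577 609 572 561 617 748 725 723
  659]
 [677 706 628 703 641 463 465 480 515 533 538 555 558 570 701 744 717 730
  540]
 [542 721 673 662 725 659 486 487 518 547 546 549 571 696 748 725 724 717
  403]
 [513 623 720 659 674 725 708 607 555 569 599 656 731 747 725 719 729 524
  349]
 [499 504 699 722 684 687 723 738 743 740 748 747 746 732 729 731 618 354
  348]
 [495 495 508 670 730 706 698 706 711 725 724 727 730 738 742 693 502 406
  351]]
```

```bash
python3 -c "
from rig import *
print(sign_off())"
```

```text
the job is handed in; nothing more can be done
None
```

I handed the job in and got no verdict back: both refills were rammed to the tube floor, with a final push of about 16 N held for over half a second, and the rod is back upright in its stand, with every bystander I could re-measure still in place (tumbler and alarm clock were checked from one camera only). I viewed 11 pictures, one over the limit of 10.

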